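Restock the spring-pusher topping lane from the back

TASK

Restock the topping lane, fresh tub behind the old ones: draw the spring pusher back by its orange handle until its catch holds it and let go of it there, set the tub of pink berries from the counter upright in the lane between the two old tubs and the pusher, then push the pusher off its catch and ease it forward until it holds all three tubs snugly in a row against the front lip. The tubs are open, so tip none of them and never let the pusher snap forward; leave the jars and the jug behind the lane alone.

Things in the scene. Friction and masses are not known exactly. Their poses are not given: they have to be found in the camera images.
- lane: fixed stainless tray, 355 x 80 mm, clear lip at its front end, black thumbscrew clamp on one side wall near the back. Origin on the counter, mid-width, 165 mm behind the lip's inner face; x along the lane from lip to back, z up. Its floor is 7 mm above the counter, 76 mm wide inside; walls stand 28 mm above the floor, the lip 82 mm; the back wall's inside is at x = 180 mm. Two old tubs stand at the lip
- lip (a point): point on the lane floor at the middle of the lip's inner face; x along the lane to the back, z up. Taking the pusher off its catch: push it forward with 4 to 6 N on top of the spring's own pull; it passes the pin within 16 mm, then the spring pulls at the hand again and it must be held back on its way until it meets the tubs
- pusher (a joint): black pusher's slide along the lane, in m, growing as it is drawn back; its paddle's face (64 wide, 82 mm tall) stands 140 mm + this behind the lip: about -0.002 at two tubs, 0.067 at three, hard stop at 0.130. A spring of 3.5 to 4.5 N pulls it forward always; let go off its catch it shoots forward. The catch, a sprung pin on the clamp, is set anew each time: it holds somewhere from 0.09 to 0.116, not measured
- handle (a point): on the pusher's upright orange handle, a post 19 mm across, bare from 35 to 100 mm above the lane floor; this point is 70 mm above it, 43 mm behind the paddle's face; axes as the lane's. Drawn back, the pull rises to 10 to 14 N from 16 mm short of the catch's hold, then drops as the pin clicks in behind; eased forward again the pusher rests on the pin, which then bears the spring
- tub_oats: clear open topping tub, rounded square, 69 mm over the rim, 58 mm at the foot, 75 mm tall, about 0.16 kg, of beige oats; one of the two old tubs in the lane (which of them is nearer the lip varies); take it by its outer sides; origin at the centre of its underside, z up, x and y square to its sides
- tub_pearls: clear open topping tub, rounded square, 69 mm over the rim, 58 mm at the foot, 75 mm tall, about 0.16 kg, of dark pearls; the other old tub in the lane; take it by its outer sides; origin at the centre of its underside, z up, x and y square to its sides
- tub_berries: clear open topping tub, rounded square, 69 mm over the rim, 58 mm at the foot, 75 mm tall, about 0.16 kg, of pink berries; the fresh tub, on the counter to the left of the lane; take it by its outer sides; origin at the centre of its underside, z up, x and y square to its sides
- cinnamon: spice jar with a black cap and a green label, 44 mm across, 105 mm tall; a bystander behind the lane, origin at the centre of its underside
- shaker: glass shaker with a domed steel top, 44 mm across, 90 mm tall; a bystander behind the lane, origin at the centre of its underside
- milk_jug: small steel milk jug with a handle, 101 x 69 mm, 92 mm tall; a bystander behind the lane, origin at the centre of its underside
Things that resemble listed ones, but are neither listed nor needed, are in the scene too. Leave any red, turquoise or yellow look-alike of the tub_oats alone.

How it is judged:
On the way, in this order (a step that is already met when the one before it is completed fails the run):
1. the pusher stands drawn back on its catch with no hand on it (value of joint pusher above 0.085 m and velocity of joint pusher between -0.01 and 0.01 m/s and contact force between pusher and the arm below 0.2 N and contact force between pusher and the fingers below 0.2 N), for 0.3 s.
2. the tub of berries stands upright on the lane floor behind the two old tubs, let go, the pusher still on its catch (x of tub_berries in the frame of lane between -0.005 and 0.07 m and y of tub_berries in the frame of lane between -0.012 and 0.012 m and z of tub_berries in the frame of lane between 0.002 and 0.012 m and angle between tub_berries's own z axis and vertical below 0.08 rad and value of joint pusher above 0.085 m and contact force between tub_berries and the fingers below 0.2 N), for 0.2 s.
At the end, for the whole second after the job is handed in: All three tubs upright (0.08 rad) on the lane floor in a snug row from the lip, berries last (centre 160 to 184 mm behind the lip), the paddle pressing on the berries tub (over 1 N, joint 0.060 to 0.074), all at rest (x of tub_berries in the frame of lane between -0.005 and 0.019 m and y of tub_berries in the frame of lane between -0.012 and 0.012 m and z of tub_berries in the frame of lane between 0.002 and 0.012 m and angle between each of tub_berries, tub_oats, tub_pearls's own z axis and vertical below 0.08 rad and x of tub_oats in the frame of lane between -0.14 and -0.05 m and y of tub_oats in the frame of lane between -0.012 and 0.012 m and z of tub_oats in the frame of lane between 0.002 and 0.012 m and x of tub_pearls in the frame of lane between -0.14 and -0.05 m and y of tub_pearls in the frame of lane between -0.012 and 0.012 m and z of tub_pearls in the frame of lane between 0.002 and 0.012 m and value of joint pusher between 0.06 and 0.074 m and contact force between pusher and tub_berries above 1 N and linear speed of each of tub_berries, tub_oats, tub_pearls below 0.01 m/s); the robot touches nothing.
It fails at once if a tub is tipped (over 0.3 rad) (angle between any of tub_berries, tub_oats, tub_pearls's own z axis and vertical above 0.3 rad).
It fails at once if the pusher snaps forward (faster than 0.35 m/s) (velocity of joint pusher below -0.35 m/s).
It fails at once if a jar or the jug behind the lane is disturbed (moved over 30 mm) (distance of any of cinnamon, shaker, milk_jug from where it was at the start of the episode above 0.03 m).
It also fails if it takes over 67 s, if anything falls off the work surface, if the arm or the gripper's body presses on something with over 40 N, if the wrist force passes 120 N, or if a joint passes its speed limit or range.

ROBOT

A 6-joint arm with a two-finger parallel gripper is mounted at the origin on a cart in front of the work surface, level with it; the furniture and walls round the work are solid. World frame = base frame: x ahead of the robot, y to its left, z up, the work surface at z = 0. Lengths are in m, angles in rad, forces in N, time in s.
With the tool pointing down it reaches from about 0.225 to 0.875 m from the base axis. Payload 3.4 kg.
Tool frame: the origin (TCP) lies midway between the tips of the shut fingers; the grasp point (between the pads) lies 19 mm behind it (manip.pinch_z is the distance from the TCP to the grasp point, in m); z points along the fingers, y is the line along which they close (so a half turn about z gives the same grasp; the last joint's range is limited). The gripper opens to 85 mm and grips with 20 to 120 N. Pads are 22 mm wide; open, the fingers measure 114 mm over their backs; the gripper's body (76 mm by 85 mm) begins 54 mm behind the grasp point. The pads swing forward as they close: fully open they stand 13 mm farther back than shut.
Start: joints at [-1.453, 0.276, 1.505, -0, 1.361, -0.121], TCP at [0.136, -0.559, 0.231] pointing down, gripper open.
Joint ranges: [-2.89, 2.89], [-0.75, 2.08], [0.22, 2.7], [-1.18, 4.32], [0.11, 2.71], [-2.7, 2.7]. Speed limits (rad/s): [2.57, 2.57, 3.14, 3.14, 3.14, 3.14].

INTERFACE

Orientations are given as a unit quaternion [w, x, y, z].
In Python, from rig import manip gives the robot as it stands.
- The arm moves only by the tool carry_out, never from a script. Its arguments are lists of equal length, an entry for each row: "delta_pos": the shift along the tool's x, y, z scaled (see below), a list of three; "turn": the turn, a rotation vector about the tool's x, y, z scaled (see below), a list of three; "claw": the closure, from -1 (fully open) to 1 (shut). A call has 1 to 12 rows; each row is the pose to reach, as a shift and turn from the pose commanded when the call began, along the tool's axes at that moment; what a row does not reach only later rows make up. The controller multiplies each number of a shift by 400 mm and each number of a turn by 30 degrees. A row lasts 1/10 s, in which the tool goes at most 50 mm and 8.59 degrees, less where a joint would pass 70% of its speed; a pose out of reach is approached as far as the arm can. A call with a number of a shift or a turn outside -1 to 1 is refused whole. A call with a gripper value outside its range is refused whole. The fingers move at their own pace and stop on an object; "force" is the grip in N (left out, the last holds). Time passes only in rows, so rows that repeat a pose let the fingers close. It gives the time, the measured TCP pose, the force, the opening and the grip force at its end, in the units of the state.
- manip.get_state(): the state, without advancing time (a new reading comes with each control period).
- manip.get_image(name): name is "side" or "top" or "wrist"; returns a dict with "image" (384x512x3 uint8, red, green, blue), "z_map" (384x512 float32, m along the optical axis (not along the pixel's ray), 0 where there is no reading), "fx", "fy", "cx", "cy" (pixels), "k1" (the pictures are not rectified: a ray, as slopes to the right and down, at radius r is drawn at 1 + k1 r^2 times it, then the intrinsics apply), "world_to_cam" (4x4, takes a point from world to camera coordinates). Camera axes: x right, y down, z forward; pixel columns grow to the right and rows downward; lengths in m; the calibration is good to about 2 mm. A picture is of the moment at which its call begins.
- manip.sign_off(): hands the job in; it is judged then, once.
Trained networks look in the newest picture that a camera, given by its name, has taken for a name from the list of things; names that differ only in an ending like _2 or _b are one class to them, and where a whole thing is asked for, a point or a joint stands for the part that bears it (a point fixed in the world has none). Each returns a list of dicts, best first, with "score" (0 to 1); they miss things now and then, are a little off and sometimes report something else, mostly with a low value. They report only what shows in the picture. A call takes as long as a camera call. They do not tell look-alikes from the thing itself.
- manip.spot_in(camera, query): "point" ([x, y, z] in m, in world coordinates, good to about 4 mm: the middle of the surface that is visible of it).
- manip.place_of(camera, query): "point" ([x, y, z] in m, in world coordinates, good to about 4 mm: a listed point, or the origin of a listed thing).
The state is a dict: "clock": time; "qpos": joint angles; "qd": joint speeds; "effort": joint torques, N m; "position": TCP position; "ee_rot": TCP orientation; "contact_force": force on the tool from outside, world axes, zero at the start; "moment": the same for the moment, N m; "width": finger opening in m; "gripper_force": force on a finger pad.
Only numpy, scipy, OpenCV 4.12 (cv2) and the standard library are available. Lean on these libraries where they do the work, as an engineer would, in place of code of your own. Each camera call takes 0.05 s, during which the arm holds its last target. There are 200 camera calls.

## Working session

There is one attempt and no reset: what is moved stays moved. The work goes in short steps, Python scripts to look and compute and a tool call to move; the robot and the scene stay as the last step left them, time stands still between calls to the robot, and variables do not carry over. Pictures are saved under pics/ and viewed, at most 10 in all, crops included, and the job is handed in when it is done.

Besides the shell and the picture viewer there is one more tool, called after "Request:" in YAML: its name, and indented under it one key for each argument. carry_out: Moves the arm, as the interface text tells. Shifts and turns lie within -1 to 1; 1 stands for 400 mm of shift or 30 degrees of turn. Its arguments: {"type":"object","properties":{"delta_pos":{"type":"array","items":{"type":"array","items":{"type":"number","minimum":-1,"maximum":1}}},"turn":{"type":"array","items":{"type":"array","items":{"type":"number","minimum":-1,"maximum":1}}},"claw":{"type":"array","items":{"type":"number"}},"force":{"type":"number"}},"required":["delta_pos","turn","claw"]}

```bash
mkdir -p pics; cat > h.py <<'E'
from rig import manip
import numpy as np, cv2
from scipy.spatial.transform import Rotation as R
def save(cam,fn):
    d=manip.get_image(cam); cv2.imwrite('pics/'+fn,d['image'][:,:,::-1]); return d
def proj(d,p):
    q=d['world_to_cam']@np.r_[p,1]; s=q[:2]/q[2]; s=s*(1+d['k1']*(s@s)); return np.round([d['fx']*s[0]+d['cx'],d['fy']*s[1]+d['cy']])
def world(d,u,v,z=None):
    s=np.array([(u-d['cx'])/d['fx'],(v-d['cy'])/d['fy']]); r=s.copy()
    for _ in range(10): r=s/(1+d['k1']*(r@r))
    z=d['z_map'][v,u] if z is None else z
    return (np.linalg.inv(d['world_to_cam'])@np.r_[r*z,z,1])[:3]
def st():
    s=manip.get_state(); print(round(s['clock'],2),'pos',np.round(s['position'],4),'q',np.round(s['ee_rot'],4),'F',np.round(s['contact_force'],1),'w',round(s['width'],4),'gf',np.round(s['gripper_force'],1)); return s
def toTool(d):
    s=manip.get_state();q=s['ee_rot'];return R.from_quat([q[1],q[2],q[3],q[0]]).inv().apply(d)/0.4
E
python3 - <<'E'
from h import *
s=st(); print(R.from_quat(np.roll(s['ee_rot'],-1)).as_matrix().round(3))
ims=[]
for c in('top','side'):
    d=save(c,c+'0.png'); 
    for n in('lane','lip','handle','pusher','tub_oats','tub_pearls','tub_berries','cinnamon','shaker','milk_jug'):
        for k in manip.place_of(c,n)[:3]:
            print(c,n,np.round(k['point'],3),round(k['score'],2),proj(d,np.array(k['point'])))
    ims.append(d['image'])
E
```

```text
0.0 pos [ 0.1359 -0.5582  0.2304] q [-9.000e-04  9.929e-01  1.191e-01  0.000e+00] F [ 0.3 -0.2 -0.6] w 0.0852 gf 0.0
[[ 0.972  0.237 -0.   ]
 [ 0.237 -0.972  0.002]
 [ 0.    -0.002 -1.   ]]
top lane [0.574 0.052 0.003] 0.6 [296. 195.]
top lip [0.605 0.215 0.01 ] 0.78 [246. 186.]
top handle [0.57  0.034 0.077] 0.72 [304. 194.]Traceback (most recent call last):
  File "<stdin>", line 7, in <module>
ValueError: it knows: cinnamon, handle, lane, lip, milk_jug, shaker, tub_berries, tub_oats, tub_pearls
```

View pics/top0.png

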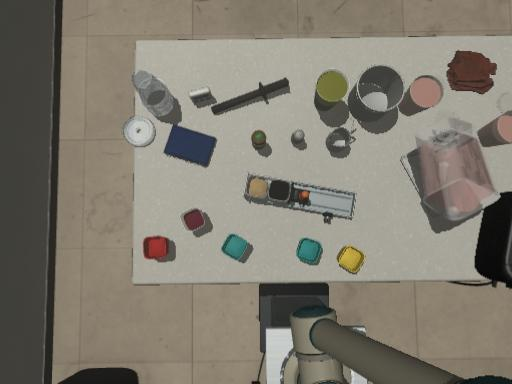

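The top view shows the lane from (246,186), the lip, to (355,208). The oats are at (258,188), the pearls at (280,190) and the orange handle at (304,196). Candidates for the berries tub are the dark pink tub at (193,219), the red one at (155,247), turquoise at (236,247) and (309,251), and yellow at (351,260). I choose (193,219) and will check it in a crop.

```bash
python3 - <<'E'
from h import *
for c in('top','side'):
    d=save(c,c+'0.png') 
    for n in('lane','lip','handle','tub_oats','tub_pearls','tub_berries','cinnamon','shaker','milk_jug'):
        for k in manip.place_of(c,n)[:3]:
            print(c,n,np.round(k['point'],3),round(k['score'],2),proj(d,np.array(k['point'])))
    if c=='top':
        i=d['image'][160:270,130:370,::-1]; cv2.imwrite('pics/crop.png',cv2.resize(i,None,fx=3.3,fy=3.3,interpolation=cv2.INTER_CUBIC))
        # berries tub rim orientation: mask of pink-dark
        h=d['image'].astype(int); 
        sub=d['z_map'][205:235,178:210]
        W=np.array([[world(d,u,v) for u in range(178,210)] for v in range(205,235)])
        m=W[:,:,2]>0.03; P=W[m][:,:2].astype(np.float32); print('berr',P.mean(0),cv2.minAreaRect(P),W[m][:,2].max())
        W=np.array([[world(d,u,v) for u in range(235,365)] for v in range(165,228)])
        m=(W[:,:,2]>0.02); P=W[m][:,:2].astype(np.float32); print('lane',cv2.minAreaRect(P))
E
```

```text
top lane [0.575 0.052 0.004] 0.75 [297. 195.]
top lip [0.606 0.214 0.009] 0.67 [247. 185.]
top handle [0.572 0.036 0.077] 0.51 [304. 193.]
top tub_oats [0.593 0.18  0.009] 0.96 [257. 189.]
top tub_oats [ 0.373 -0.107 -0.004] 0.94 [347. 256.]
top tub_oats [ 0.412  0.499 -0.003] 0.86 [159. 247.]
top tub_pearls [0.585 0.111 0.008] 0.8 [278. 191.]
top tub_berries [ 0.498  0.378 -0.   ] 0.88 [197. 220.]
top cinnamon [0.746 0.174 0.001] 0.6 [258. 143.]
top shaker [0.757 0.05  0.   ] 0.64 [296. 139.]
top shaker [0.603 0.212 0.011] 0.4 [247. 186.]
top milk_jug [ 0.494  0.378 -0.001] 0.75 [197. 221.]
top milk_jug [ 0.752 -0.089 -0.   ] 0.7 [338. 140.]
top milk_jug [0.585 0.112 0.01 ] 0.54 [278. 192.]
berr [0.5000791  0.38303375] ((0.5079563856124878, 0.30052825808525085), (0.07563111931085587, 0.23971252143383026), 5.459582805633545) 1.3234610202045756
lane ((0.5368324518203735, 0.05125726759433746), (0.3531531095504761, 0.1556609869003296), 79.19359588623047)
side lane [0.571 0.052 0.   ] 0.66 [274. 198.]
side lip [0.608 0.21  0.006] 0.82 [241. 214.]
side handle [0.57  0.033 0.077] 0.64 [277. 176.]
side tub_oats [ 0.374 -0.102  0.   ] 0.86 [344. 192.]
side tub_oats [0.404 0.026 0.   ] 0.81 [323. 206.]
side tub_oats [0.415 0.251 0.   ] 0.76 [292. 238.]
side tub_pearls [0.588 0.108 0.006] 0.92 [262. 202.]
side tub_berries [ 0.495  0.384 -0.004] 0.78 [243. 256.]
side tub_berries [ 0.748 -0.089 -0.002] 0.5 [251. 175.]
side cinnamon [ 0.742  0.177 -0.002] 0.66 [213. 203.]
side shaker [ 0.757  0.053 -0.002] 0.5 [229. 188.]
side milk_jug [ 0.75  -0.089 -0.001] 0.58 [250. 175.]
```

View pics/crop.png

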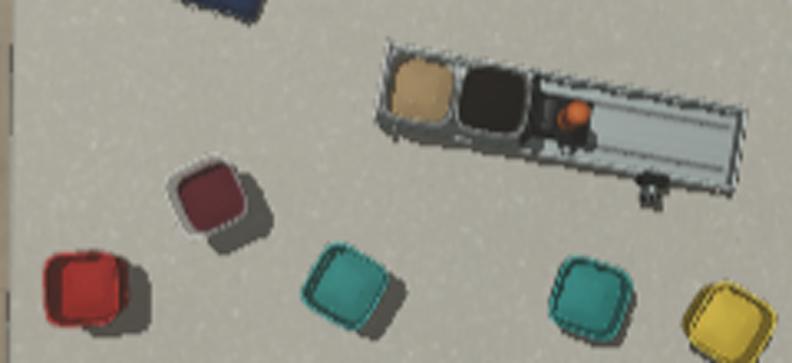

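View pics/side0.png

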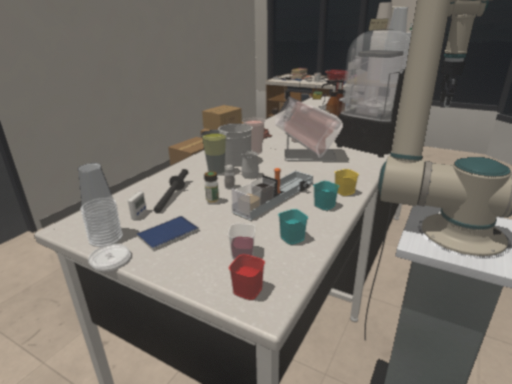

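The crop confirms the choice: the dark pink contents in a clear tub at (208,197). The side view shows it at (243,240). Moving to the handle now.

Request:
carry_out:
  delta_pos:
    - [0.7, -0.59, 0]
    - [0.7, -0.59, 0]
    - [0.7, -0.59, 0]
    - [0.7, -0.59, 0]
    - [0.7, -0.59, 0]
    - [0.7, -0.59, 0]
    - [0.7, -0.59, 0]
    - [0.7, -0.59, 0]
  turn:
    - [0, 0, -1]
    - [0, 0, -1]
    - [0, 0, -1]
    - [0, 0, -1]
    - [0, 0, -1]
    - [0, 0, -1]
    - [0, 0, -1]
    - [0, 0, -1]
  claw: [0, 0, 0, 0, 0, 0, 0, 0]
  force: 60

```text
clock: 2.0
position: [0.3539, -0.2593, 0.2316]
ee_rot: [-0.0, 0.927, 0.374, 0.001]
contact_force: [-0.3, -0.7, -0.2]
width: 0.0426
gripper_force: 0.0
```

```bash
cat >> h.py <<'E'
def go(p,yaw):
    s=st(); m=R.from_quat(np.roll(s['ee_rot'],-1)).as_matrix(); y=np.degrees(np.arctan2(m[1,1],m[0,1]))
    print('shift',np.round(toTool(np.array(p)-s['position']),3),'turnz',round(-(yaw-y)/30,3),'yaw',round(y,1))
E
python3 - <<'E'
from h import *
go([.571,.035,.2],-11)
E
```

```text
2.0 pos [ 0.3539 -0.2593  0.2316] q [-4.000e-04  9.275e-01  3.738e-01  1.000e-03] F [-0.3 -0.7 -0.2] w 0.0426 gf 0.0
shift [ 0.901 -0.154  0.081] turnz -1.17 yaw -46.1
```

Request:
carry_out:
  delta_pos:
    - [0.9, -0.155, 0.08]
    - [0.9, -0.155, 0.08]
    - [0.9, -0.155, 0.08]
    - [0.9, -0.155, 0.08]
    - [0.9, -0.155, 0.08]
    - [0.9, -0.155, 0.08]
    - [0.9, -0.155, 0.08]
    - [0.9, -0.155, 0.08]
    - [0.9, -0.155, 0.08]
  turn:
    - [0, 0, -1]
    - [0, 0, -1]
    - [0, 0, -1]
    - [0, 0, -1]
    - [0, 0, -1]
    - [0, 0, -1]
    - [0, 0, -1]
    - [0, 0, -1]
    - [0, 0, -1]
  claw: [0, 0, 0, 0, 0, 0, 0, 0, 0]

```text
clock: 2.9
position: [0.5708, 0.0322, 0.1986]
ee_rot: [-0.0, 0.799, 0.601, -0.0]
contact_force: [-1.4, -0.7, 1.1]
width: 0.0426
gripper_force: 0.0
```

```bash
python3 - <<'E'
from h import *
d=save('wrist','w1.png')
for n in('handle','lane','lip','tub_oats','tub_pearls'):
    for k in manip.place_of('wrist',n)[:2]: print(n,np.round(k['point'],4),round(k['score'],2),proj(d,np.array(k['point'])))
# orange pixels at post top
i=cv2.cvtColor(d['image'],cv2.COLOR_RGB2HSV)
m=((i[:,:,0]<16)&(i[:,:,1]>150)&(i[:,:,2]>90)); vs,us=np.nonzero(m)
P=np.array([world(d,u,v) for u,v in zip(us,vs)]); 
if len(P): t=P[P[:,2]>0.095]; print(len(P),P.mean(0),t.mean(0) if len(t) else 0,P[:,2].max())
go([.571,.035,.066],-11)
E
```

```text
handle [0.5733 0.0371 0.0781] 0.6 [260. 179.]
lane [ 0.5747  0.0506 -0.0007] 0.58 [257. 149.]
lip [ 0.5761  0.0501 -0.0032] 0.69 [259. 148.]
tub_oats [0.5981 0.1795 0.0112] 0.95 [243.   9.]
tub_oats [ 0.3988  0.0288 -0.0009] 0.89 [112. 211.]
tub_pearls [0.583  0.1099 0.0048] 0.56 [249.  90.]
900 [0.5715424  0.03814446 0.08936084] [0.57060277 0.03686771 0.1060754 ] 0.34143291425943456
3.2 pos [0.5691 0.0289 0.1997] q [ 2.000e-04  8.009e-01  5.988e-01 -1.000e-04] F [-0.   0.8  0.8] w 0.0423 gf 0.0
shift [0.016 0.    0.334] turnz -0.181 yaw -16.4
```

View pics/w1.png

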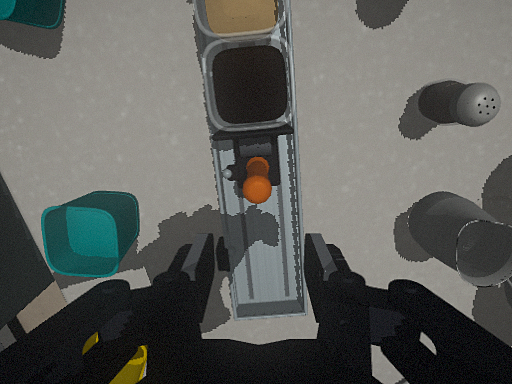

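The wrist view shows the handle at (257,180) with the lane running vertically, pearls at (250,90) and oats at (240,10). I'll refine the lane angle from the right wall edge, (293,10) to (303,310).

```bash
cat >> h.py <<'E'
def plane(d,u,v,z):
    a=world(d,u,v,.1);b=world(d,u,v,1.); return a+(b-a)*(z-a[2])/(b[2]-a[2])
E
python3 - <<'E'
from h import *
d=manip.get_image('wrist')
g=cv2.cvtColor(d['image'],cv2.COLOR_RGB2GRAY)
u,v=np.meshgrid(np.arange(200,315),np.arange(0,320)); 
P=np.array([world(d,a,b) for a,b in zip(u.ravel(),v.ravel())])
m=(P[:,2]>.028)&(P[:,2]<.038)&(P[:,0]>.5)&(P[:,0]<.66)&(P[:,1]<.2); Q=P[m]
L=np.array([-np.sin(np.radians(11)),-np.cos(np.radians(11))]);M=np.array([-L[1],L[0]])
y=(Q[:,:2]-[.571,.037])@M; x=(Q[:,:2]-[.571,.037])@L
for s in(1,-1):
    k=(y*s>.03)&(y*s<.05)
    if k.sum()>20: print(s,k.sum(),np.median(y[k]),np.polyfit(x[k],y[k],1),x[k].min(),x[k].max())
print([plane(d,a,b,.035) for a,b in((293,10),(303,310),(218,140),(234,315))])
go([.571,.037,.066],-11)
E
```

```text
1 972 0.038027887563096566 [-0.00741487  0.03805344] -0.13955268415833894 0.16802953497327672
-1 959 -0.03965068475075772 [-0.00029233 -0.03995899] -0.12710145072037082 0.16873504138888454
[array([0.63776029, 0.15770051, 0.035     ]), array([ 0.57244873, -0.13309115,  0.035     ]), array([0.5415042 , 0.07021362, 0.035     ]), array([ 0.49754701, -0.11768775,  0.035     ])]
3.25 pos [0.5692 0.029  0.1997] q [3.000e-04 8.008e-01 5.989e-01 0.000e+00] F [-0.6 -0.4 -0.3] w 0.0423 gf 0.0
shift [ 0.021 -0.002  0.334] turnz -0.181 yaw -16.4
```

Request:
carry_out:
  delta_pos:
    - [0.02, 0, 0.05]
    - [0.02, 0, 0.12]
    - [0.02, 0, 0.2]
    - [0.02, 0, 0.27]
    - [0.02, 0, 0.34]
    - [0.02, 0, 0.34]
    - [0.02, 0, 0.34]
    - [0.02, 0, 0.34]
    - [0.02, 0, 0.34]
    - [0.02, 0, 0.34]
    - [0.02, 0, 0.34]
  turn:
    - [0, 0, -0.17]
    - [0, 0, -0.17]
    - [0, 0, -0.17]
    - [0, 0, -0.17]
    - [0, 0, -0.17]
    - [0, 0, -0.17]
    - [0, 0, -0.17]
    - [0, 0, -0.17]
    - [0, 0, -0.17]
    - [0, 0, -0.17]
    - [0, 0, -0.17]
  claw: [0, 0, 0, 0, 0, 0, 1, 1, 1, 1, 1]
  force: 60

```text
clock: 4.35
position: [0.5705, 0.0379, 0.0647]
ee_rot: [-0.001, 0.773, 0.635, -0.001]
contact_force: [-5.8, 0.3, 3.3]
width: 0.0173
gripper_force: 58.9
```

```bash
python3 - <<'E'
from h import *
go([.571,.037,.066],-11.2)
E
```

```text
4.35 pos [0.5705 0.0379 0.0647] q [-6.000e-04  7.729e-01  6.346e-01 -8.000e-04] F [-5.8  0.3  3.3] w 0.0173 gf 58.9
shift [-0.002  0.002 -0.003] turnz -0.001 yaw -11.2
```

Request:
carry_out:
  delta_pos:
    - [-0.02, 0, 0]
    - [-0.045, 0, 0]
    - [-0.07, 0, 0]
    - [-0.095, 0, 0]
    - [-0.12, 0, 0]
    - [-0.145, 0, 0]
    - [-0.17, 0, 0]
    - [-0.19, 0, 0]
    - [-0.21, 0, 0]
    - [-0.22, 0, 0]
    - [-0.225, 0, 0]
    - [-0.225, 0, 0]
  turn:
    - [0, 0, 0]
    - [0, 0, 0]
    - [0, 0, 0]
    - [0, 0, 0]
    - [0, 0, 0]
    - [0, 0, 0]
    - [0, 0, 0]
    - [0, 0, 0]
    - [0, 0, 0]
    - [0, 0, 0]
    - [0, 0, 0]
    - [0, 0, 0]
  claw: [1, 1, 1, 1, 1, 1, 1, 1, 1, 1, 1, 1]

```text
clock: 5.55
position: [0.5535, -0.0494, 0.0647]
ee_rot: [-0.001, 0.773, 0.634, 0.0]
contact_force: [-3.8, 3.1, 3.4]
width: 0.0178
gripper_force: 58.8
```

Request:
carry_out:
  delta_pos:
    - [-0.015, 0, 0]
    - [-0.025, 0, 0]
    - [-0.025, 0, 0]
  turn:
    - [0, 0, 0]
    - [0, 0, 0]
    - [0, 0, 0]
  claw: [1, 1, 1]

```text
clock: 5.85
position: [0.5516, -0.0591, 0.0647]
ee_rot: [-0.001, 0.773, 0.634, 0.0]
contact_force: [-4.2, 4.3, 2.9]
width: 0.0177
gripper_force: 58.9
```

Request:
carry_out:
  delta_pos:
    - [-0.015, 0, 0]
    - [-0.025, 0, 0]
    - [-0.025, 0, 0]
  turn:
    - [0, 0, 0]
    - [0, 0, 0]
    - [0, 0, 0]
  claw: [1, 1, 1]

```text
clock: 6.15
position: [0.5496, -0.0688, 0.0647]
ee_rot: [-0.001, 0.773, 0.634, 0.0]
contact_force: [-4.6, 5.5, 2.9]
width: 0.0172
gripper_force: 58.9
```

Request:
carry_out:
  delta_pos:
    - [-0.012, 0, 0]
    - [-0.012, 0, 0]
  turn:
    - [0, 0, 0]
    - [0, 0, 0]
  claw: [1, 1]

```text
clock: 6.35
position: [0.5487, -0.0735, 0.0647]
ee_rot: [-0.001, 0.773, 0.634, 0.0]
contact_force: [-3.6, 4.2, 3.3]
width: 0.0173
gripper_force: 58.9
```

Request:
carry_out:
  delta_pos:
    - [-0.012, 0, 0]
    - [-0.012, 0, 0]
  turn:
    - [0, 0, 0]
    - [0, 0, 0]
  claw: [1, 1]

```text
clock: 6.55
position: [0.5478, -0.0782, 0.0647]
ee_rot: [-0.001, 0.773, 0.634, 0.0]
contact_force: [-3.2, 4.0, 2.9]
width: 0.0179
gripper_force: 58.9
```

Request:
carry_out:
  delta_pos:
    - [-0.012, 0, 0]
    - [-0.012, 0, 0]
  turn:
    - [0, 0, 0]
    - [0, 0, 0]
  claw: [1, 1]

```text
clock: 6.75
position: [0.5469, -0.0829, 0.0647]
ee_rot: [-0.001, 0.773, 0.634, 0.0]
contact_force: [-3.6, 4.6, 2.7]
width: 0.0174
gripper_force: 58.9
```

Request:
carry_out:
  delta_pos:
    - [0.012, 0, 0]
    - [0.012, 0, 0]
  turn:
    - [0, 0, 0]
    - [0, 0, 0]
  claw: [1, 1]

```text
clock: 6.95
position: [0.548, -0.0775, 0.0647]
ee_rot: [-0.001, 0.773, 0.634, 0.001]
contact_force: [-3.3, 5.3, 2.9]
width: 0.0176
gripper_force: 58.9
```

Request:
carry_out:
  delta_pos:
    - [0.012, 0, 0]
    - [0.012, 0, 0]
  turn:
    - [0, 0, 0]
    - [0, 0, 0]
  claw: [1, 1]

```text
clock: 7.15
position: [0.5489, -0.0727, 0.0647]
ee_rot: [-0.001, 0.773, 0.634, 0.001]
contact_force: [-3.6, 6.5, 2.4]
width: 0.018
gripper_force: 58.9
```

Request:
carry_out:
  delta_pos:
    - [0.006, 0, 0]
    - [0.006, 0, 0]
  turn:
    - [0, 0, 0]
    - [0, 0, 0]
  claw: [1, 1]

```text
clock: 7.35
position: [0.5493, -0.0706, 0.0647]
ee_rot: [-0.001, 0.773, 0.634, 0.001]
contact_force: [-3.2, 4.8, 2.1]
width: 0.0175
gripper_force: 58.9
```

Request:
carry_out:
  delta_pos:
    - [0.01, 0, 0]
    - [0.01, 0, 0]
  turn:
    - [0, 0, 0]
    - [0, 0, 0]
  claw: [1, 1]

```text
clock: 7.55
position: [0.5501, -0.0665, 0.0647]
ee_rot: [-0.001, 0.773, 0.634, 0.001]
contact_force: [-2.1, 4.6, 2.5]
width: 0.0176
gripper_force: 58.9
```

Request:
carry_out:
  delta_pos:
    - [0.008, 0, 0]
    - [0.008, 0, 0]
  turn:
    - [0, 0, 0]
    - [0, 0, 0]
  claw: [1, 1]

```text
clock: 7.75
position: [0.5507, -0.0634, 0.0647]
ee_rot: [-0.001, 0.773, 0.634, 0.001]
contact_force: [-3.5, 5.6, 3.1]
width: 0.0175
gripper_force: 58.9
```

Request:
carry_out:
  delta_pos:
    - [0.006, 0, 0]
    - [0.006, 0, 0]
  turn:
    - [0, 0, 0]
    - [0, 0, 0]
  claw: [1, 1]

```text
clock: 7.95
position: [0.5511, -0.0612, 0.0647]
ee_rot: [-0.001, 0.773, 0.634, 0.0]
contact_force: [-3.2, 5.7, 3.9]
width: 0.0178
gripper_force: 58.9
```

Request:
carry_out:
  delta_pos:
    - [0.006, 0, 0]
    - [0.006, 0, 0]
  turn:
    - [0, 0, 0]
    - [0, 0, 0]
  claw: [1, 1]

```text
clock: 8.15
position: [0.5516, -0.0588, 0.0647]
ee_rot: [-0.001, 0.773, 0.634, 0.0]
contact_force: [-3.9, 5.1, 3.0]
width: 0.0176
gripper_force: 58.9
```

Request:
carry_out:
  delta_pos:
    - [0.006, 0, 0]
    - [0.006, 0, 0]
  turn:
    - [0, 0, 0]
    - [0, 0, 0]
  claw: [1, 1]

```text
clock: 8.35
position: [0.5521, -0.0565, 0.0647]
ee_rot: [-0.001, 0.773, 0.634, 0.0]
contact_force: [-4.0, 5.8, 2.7]
width: 0.0177
gripper_force: 58.9
```

Request:
carry_out:
  delta_pos:
    - [0.006, 0, 0]
    - [0.006, 0, 0]
  turn:
    - [0, 0, 0]
    - [0, 0, 0]
  claw: [1, 1]

```text
clock: 8.55
position: [0.5525, -0.0547, 0.0647]
ee_rot: [-0.001, 0.773, 0.634, 0.0]
contact_force: [-4.0, 3.2, 2.6]
width: 0.0179
gripper_force: 58.9
```

Request:
carry_out:
  delta_pos:
    - [0.004, 0, 0]
    - [0.004, 0, 0]
  turn:
    - [0, 0, 0]
    - [0, 0, 0]
  claw: [1, 1]

```text
clock: 8.75
position: [0.5526, -0.0542, 0.0647]
ee_rot: [-0.0, 0.773, 0.635, -0.001]
contact_force: [-5.2, -0.5, 4.3]
width: 0.0176
gripper_force: 58.9
```

Request:
carry_out:
  delta_pos:
    - [0.004, 0, 0]
    - [0.004, 0, 0]
  turn:
    - [0, 0, 0]
    - [0, 0, 0]
  claw: [1, 1]

```text
clock: 8.95
position: [0.5528, -0.053, 0.0647]
ee_rot: [-0.0, 0.773, 0.635, -0.001]
contact_force: [-5.6, 0.1, 4.4]
width: 0.0174
gripper_force: 58.9
```

Request:
carry_out:
  delta_pos:
    - [0, 0, 0]
    - [0, 0, 0]
    - [0, 0, 0]
    - [0, 0, 0]
  turn:
    - [0, 0, 0]
    - [0, 0, 0]
    - [0, 0, 0]
    - [0, 0, 0]
  claw: [0, 0, 0, 0]

```text
clock: 9.35
position: [0.5549, -0.0529, 0.0637]
ee_rot: [0.001, 0.773, 0.635, 0.001]
contact_force: [-0.1, 0.3, -0.6]
width: 0.0428
gripper_force: 0.0
```

Request:
carry_out:
  delta_pos:
    - [0, 0, -0.08]
    - [0, 0, -0.18]
    - [0, 0, -0.3]
    - [0, 0, -0.42]
    - [0, 0, -0.45]
    - [0, 0, -0.45]
    - [0, 0, -0.45]
  turn:
    - [0, 0, 0]
    - [0, 0, 0]
    - [0, 0, 0]
    - [0, 0, 0]
    - [0, 0, 0]
    - [0, 0, 0]
    - [0, 0, 0]
  claw: [0, 0, 0, 0, 0, 0, 0]

```text
clock: 10.05
position: [0.5533, -0.0525, 0.242]
ee_rot: [-0.001, 0.773, 0.635, -0.001]
contact_force: [-0.5, 0.2, -0.2]
width: 0.0428
gripper_force: 0.0
```

```bash
python3 - <<'E'
from h import *
for c in('wrist','top'):
    d=save(c,c+'2.png')
    for n in('handle','tub_berries','tub_pearls','tub_oats'):
        for k in manip.place_of(c,n)[:2]: print(c,n,np.round(k['point'],4),round(k['score'],2),proj(d,np.array(k['point'])))
    if c=='wrist':
        i=cv2.cvtColor(d['image'],cv2.COLOR_RGB2HSV)
        m=((i[:,:,0]<16)&(i[:,:,1]>150)&(i[:,:,2]>90)); vs,us=np.nonzero(m)
        P=np.array([world(d,u,v) for u,v in zip(us,vs)]);t=P[(P[:,2]>0.095)&(P[:,2]<.12)]; print(t.mean(0))
        u,v=np.meshgrid(np.arange(512),np.arange(384));P=np.array([world(d,a,b) for a,b in zip(u.ravel(),v.ravel())])
        L=np.array([-.1942,-.981]);M=np.array([.981,-.1942]);q=(P[:,:2]-[.606,.2135])
        # profile along the lane centre
        x=q@L;y=q@M;k=abs(y)<.022
        for a in np.arange(0,.34,.01):
            w=k&(x>=a)&(x<a+.01)
            if w.any(): print(round(a,2),np.round(np.percentile(P[w,2],[10,50,90]),3),end='; ')
    else:
        I=d['image'][195:245,170:220].astype(int)
        u,v=np.meshgrid(np.arange(170,220),np.arange(195,245))
        # rim: points at z 0.06..0.09
        m=(abs(I-I[0,0]).sum(2)>45)
        P=np.array([plane(d,a,b,.075) for a,b in zip(u[m],v[m])]); 
        W=np.array([world(d,a,b) for a,b in zip(u.ravel(),v.ravel())]);W=W[(W[:,2]>.02)&(W[:,2]<.1)]
        print('W',len(W),cv2.minAreaRect(W[:,:2].astype(np.float32)),W.max(0))
st()
E
```

```text
wrist handle [ 0.5575 -0.0548  0.0743] 0.78 [264. 174.]
wrist tub_pearls [0.5799 0.1087 0.0081] 0.92 [254.   6.]
wrist tub_oats [0.3998 0.0234 0.0007] 0.8 [117. 121.]
wrist tub_oats [ 0.3746 -0.1089  0.    ] 0.65 [130. 229.]
[ 0.55237992 -0.0556907   0.10593853]
0.11 [0.065 0.067 0.068]; 0.12 [0.064 0.066 0.067]; 0.13 [0.007 0.044 0.082]; 0.14 [0.006 0.008 0.009]; 0.15 [0.006 0.008 0.009]; 0.16 [0.007 0.008 0.009]; 0.17 [0.007 0.008 0.009]; 0.18 [0.006 0.007 0.009]; 0.19 [0.006 0.007 0.009]; 0.2 [0.007 0.385 0.385]; 0.21 [0.007 0.008 0.009]; 0.22 [0.007 0.007 0.009]; 0.23 [0.008 0.076 0.089]; 0.24 [0.034 0.036 0.038]; 0.25 [0.312 0.327 0.336]; 0.26 [0.106 0.32  0.328]; 0.27 [0.019 0.254 0.28 ]; 0.28 [0.018 0.106 0.277]; 0.29 [0.013 0.018 0.019]; 0.3 [0.006 0.008 0.008]; 0.31 [0.006 0.008 0.009]; 0.32 [0.007 0.007 0.008]; 0.33 [0.007 0.007 0.008]; top handle [ 0.5546 -0.0598  0.0771] 0.64 [335. 199.]
top tub_berries [0.4947 0.3807 0.0015] 0.77 [196. 220.]
top tub_pearls [0.5833 0.1089 0.0074] 0.79 [279. 192.]
top tub_oats [0.4154 0.4969 0.0006] 0.89 [160. 246.]
top tub_oats [ 0.3733 -0.1072 -0.0022] 0.77 [347. 256.]
W 480 ((0.4997086226940155, 0.3814040720462799), (0.06868194043636322, 0.06849130988121033), 23.380687713623047) [0.5385931  0.42130862 0.07910411]
10.55 pos [ 0.554  -0.0527  0.2429] q [-2.000e-04  7.728e-01  6.346e-01 -2.000e-04] F [-0.2 -0.3  0.1] w 0.0423 gf 0.0
```

The pusher stays on its catch, with the joint at about 0.093. Next I go to the berries tub.

Request:
carry_out:
  delta_pos:
    - [0.85, -0.3, 0]
    - [0.85, -0.3, 0]
    - [0.85, -0.3, 0]
    - [0.85, -0.3, 0]
    - [0.85, -0.3, 0]
    - [0.85, -0.3, 0]
    - [0.85, -0.3, 0]
    - [0.85, -0.3, 0]
    - [0.85, -0.3, 0]
    - [0.85, -0.3, 0]
  turn:
    - [0, 0, -1]
    - [0, 0, -1]
    - [0, 0, -1]
    - [0, 0, -1]
    - [0, 0, -1]
    - [0, 0, -1]
    - [0, 0, -1]
    - [0, 0, -1]
    - [0, 0, -1]
    - [0, 0, -1]
  claw: [-1, -1, -1, -1, -1, -1, -1, -1, -1, -1]

```text
clock: 11.55
position: [0.5025, 0.3032, 0.2431]
ee_rot: [0.0, 0.582, 0.813, -0.001]
contact_force: [0.2, -1.0, 0.1]
width: 0.0852
gripper_force: 0.0
```

```bash
python3 - <<'E'
from h import *
d=save('wrist','w3.png')
ps=manip.place_of('wrist','tub_berries')
for k in ps[:2]: print(np.round(k['point'],4),round(k['score'],2),proj(d,np.array(k['point'])))
u,v=np.meshgrid(np.arange(512),np.arange(384));P=np.array([world(d,a,b) for a,b in zip(u.ravel(),v.ravel())])
for lo in (.02,.06,.068):
    m=(P[:,2]>lo)&(P[:,2]<.09)&(np.hypot(P[:,0]-.497,P[:,1]-.381)<.06);Q=P[m]
    print(lo,len(Q),cv2.minAreaRect(Q[:,:2].astype(np.float32)),np.percentile(Q[:,2],[50,98]))
go([.497,.381,.2],20)
E
```

```text
[ 0.4966  0.3776 -0.0033] 0.64 [275.  96.]
0.02 5485 ((0.4986041486263275, 0.38095206022262573), (0.06921125948429108, 0.06896654516458511), 24.85653305053711) [0.04213786 0.07595107]
0.06 1566 ((0.4986041486263275, 0.38095206022262573), (0.06921125948429108, 0.06896654516458511), 24.85653305053711) [0.07432523 0.07642456]
0.068 1235 ((0.4986041486263275, 0.38095206022262573), (0.06921125948429108, 0.06896654516458511), 24.85653305053711) [0.07472495 0.07649898]
11.65 pos [0.5029 0.3025 0.2433] q [ 3.000e-04  5.830e-01  8.125e-01 -4.000e-04] F [-0.3 -0.6 -0.7] w 0.0854 gf 0.0
shift [0.191 0.049 0.108] turnz -0.044 yaw 18.7
```

View pics/w3.png

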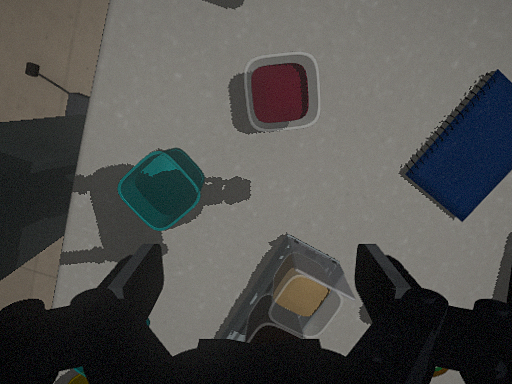

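The berries tub is at (283,92), clear of its neighbours: centre (0.4986, 0.381), turned 24.9°. Grasping it now.

Request:
carry_out:
  delta_pos:
    - [0.189, 0.053, 0]
    - [0.189, 0.053, 0]
    - [0.189, 0.053, 0.1]
    - [0.189, 0.053, 0.2]
    - [0.189, 0.053, 0.28]
    - [0.189, 0.053, 0.35]
    - [0.189, 0.053, 0.35]
    - [0.189, 0.053, 0.35]
  turn:
    - [0, 0, -0.207]
    - [0, 0, -0.207]
    - [0, 0, -0.207]
    - [0, 0, -0.207]
    - [0, 0, -0.207]
    - [0, 0, -0.207]
    - [0, 0, -0.207]
    - [0, 0, -0.207]
  claw: [-1, -1, -1, -1, -1, -1, -1, -1]

```text
clock: 12.45
position: [0.499, 0.3815, 0.1036]
ee_rot: [0.0, 0.538, 0.843, -0.0]
contact_force: [0.6, 0.2, 0.3]
width: 0.0855
gripper_force: 0.0
```

```bash
python3 - <<'E'
from h import *
go([.4986,.381,.028],24.9)
E
```

```text
12.45 pos [0.499  0.3815 0.1036] q [ 1.000e-04  5.381e-01  8.429e-01 -2.000e-04] F [0.6 0.2 0.3] w 0.0855 gf 0.0
shift [-0.001 -0.001  0.189] turnz -0.0 yaw 24.9
```

Request:
carry_out:
  delta_pos:
    - [0, 0, 0.06]
    - [0, 0, 0.12]
    - [0, 0, 0.17]
    - [0, 0, 0.189]
    - [0, 0, 0.189]
    - [0, 0, 0.189]
    - [0, 0, 0.189]
    - [0, 0, 0.189]
    - [0, 0, 0.189]
    - [0, 0, 0.189]
  turn:
    - [0, 0, 0]
    - [0, 0, 0]
    - [0, 0, 0]
    - [0, 0, 0]
    - [0, 0, 0]
    - [0, 0, 0]
    - [0, 0, 0]
    - [0, 0, 0]
    - [0, 0, 0]
    - [0, 0, 0]
  claw: [-1, -1, -1, -1, -1, -1, 1, 1, 1, 1]
  force: 30

```text
clock: 13.45
position: [0.4992, 0.3831, 0.0294]
ee_rot: [0.001, 0.537, 0.843, 0.001]
contact_force: [0.2, -0.8, 6.8]
width: 0.0686
gripper_force: 35.7
```

Request:
carry_out:
  delta_pos:
    - [0, 0, -0.02]
    - [0, 0, -0.06]
    - [0, 0, -0.12]
    - [0, 0, -0.2]
    - [0, 0, -0.28]
    - [0, 0, -0.32]
    - [0, 0, -0.32]
    - [0, 0, -0.32]
  turn:
    - [0, 0, 0]
    - [0, 0, 0]
    - [0, 0, 0]
    - [0, 0, 0]
    - [0, 0, 0]
    - [0, 0, 0]
    - [0, 0, 0]
    - [0, 0, 0]
  claw: [1, 1, 1, 1, 1, 1, 1, 1]

```text
clock: 14.25
position: [0.4977, 0.3823, 0.1553]
ee_rot: [-0.0, 0.537, 0.843, -0.0]
contact_force: [0.4, -0.4, -1.5]
width: 0.0686
gripper_force: 35.1
```

```bash
python3 - <<'E'
from h import *
go([.569,.0322,.156],-11.2)
d=save('side','s4.png')
i=d['image']; c=proj(d,np.array([.4986,.381,.17])).astype(int); print(c)
a=i[max(0,c[1]-80):c[1]+90,max(0,c[0]-90):c[0]+90,::-1]; cv2.imwrite('pics/s4c.png',cv2.resize(a,None,fx=3,fy=3))
for k in manip.place_of('side','tub_berries')[:2]: print(np.round(k['point'],4),k['score'])
E
```

```text
14.25 pos [0.4977 0.3823 0.1553] q [-1.000e-04  5.373e-01  8.434e-01 -3.000e-04] F [ 0.4 -0.4 -1.5] w 0.0686 gf 35.1
shift [-0.869 -0.208 -0.001] turnz 1.207 yaw 25.0
[240 197]
[0.4972 0.3842 0.1254] 0.76
```

View pics/s4c.png

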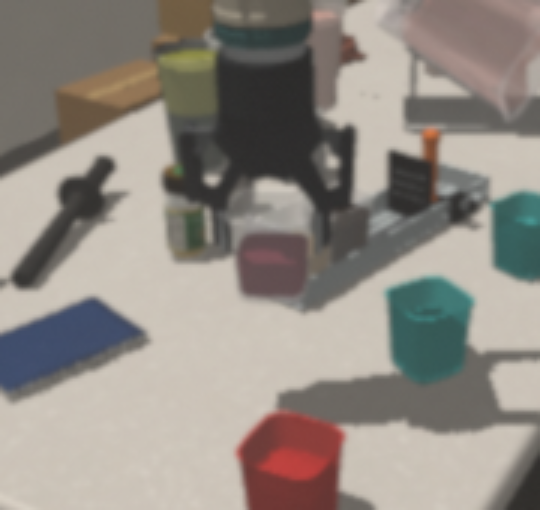

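The tub hangs upright in the gripper at crop pixel (272,245). Carrying it over the lane gap.

Request:
carry_out:
  delta_pos:
    - [-0.03, -0.007, -0.02]
    - [-0.09, -0.022, -0.04]
    - [-0.17, -0.04, -0.05]
    - [-0.26, -0.062, -0.05]
    - [-0.36, -0.086, -0.05]
    - [-0.46, -0.11, -0.05]
    - [-0.56, -0.134, -0.05]
    - [-0.66, -0.158, -0.05]
    - [-0.75, -0.18, -0.05]
    - [-0.82, -0.196, -0.05]
    - [-0.86, -0.206, -0.05]
    - [-0.87, -0.208, -0.05]
  turn:
    - [0, 0, 0.05]
    - [0, 0, 0.12]
    - [0, 0, 0.22]
    - [0, 0, 0.33]
    - [0, 0, 0.44]
    - [0, 0, 0.55]
    - [0, 0, 0.66]
    - [0, 0, 0.77]
    - [0, 0, 0.87]
    - [0, 0, 0.95]
    - [0, 0, 1]
    - [0, 0, 1]
  claw: [1, 1, 1, 1, 1, 1, 1, 1, 1, 1, 1, 1]

```text
clock: 15.55
position: [0.5698, 0.03, 0.1753]
ee_rot: [-0.0, 0.738, 0.674, -0.0]
contact_force: [-0.1, -0.0, -1.7]
width: 0.0687
gripper_force: 35.0
```

```bash
python3 - <<'E'
from h import *
go([.569,.0322,.066],-11.2)
E
```

```text
15.55 pos [0.5698 0.03   0.1753] q [-2.000e-04  7.383e-01  6.744e-01 -5.000e-04] F [-0.1 -0.  -1.7] w 0.0687 gf 35.0
shift [ 0.005 -0.002  0.273] turnz 0.201 yaw -5.2
```

Request:
carry_out:
  delta_pos:
    - [0.005, -0.002, 0]
    - [0.005, -0.002, 0.05]
    - [0.005, -0.002, 0.1]
    - [0.005, -0.002, 0.15]
    - [0.005, -0.002, 0.2]
    - [0.005, -0.002, 0.25]
    - [0.005, -0.002, 0.27]
    - [0.005, -0.002, 0.27]
  turn:
    - [0, 0, 0.2]
    - [0, 0, 0.2]
    - [0, 0, 0.2]
    - [0, 0, 0.2]
    - [0, 0, 0.2]
    - [0, 0, 0.2]
    - [0, 0, 0.2]
    - [0, 0, 0.2]
  claw: [1, 1, 1, 1, 1, 1, 1, 1]

```text
clock: 16.35
position: [0.568, 0.035, 0.0665]
ee_rot: [-0.001, 0.771, 0.636, -0.001]
contact_force: [-0.6, 0.5, -2.0]
width: 0.0686
gripper_force: 35.0
```

```bash
python3 - <<'E'
from h import *
go([.569,.0322,.0385],-11.2)
for c in('top','side'):
    d=save(c,c+'5.png')
    c0=proj(d,np.array([.57,.05,.06])).astype(int)
    for k in manip.place_of(c,'tub_berries')[:2]: print(np.round(k['point'],4),k['score'])
    a=d['image'][c0[1]-60:c0[1]+60,c0[0]-66:c0[0]+67,::-1]; cv2.imwrite('pics/%s5c.png'%c,cv2.resize(a,(532,480)))
a=np.hstack([cv2.resize(cv2.imread('pics/%s5c.png'%c),(400,361)) for c in('top','side')]);cv2.imwrite('pics/m5.png',a)
E
```

```text
16.35 pos [0.568  0.035  0.0665] q [-0.0012  0.7713  0.6364 -0.0011] F [-0.6  0.5 -2. ] w 0.0686 gf 35.0
shift [-0.006  0.004  0.07 ] turnz 0.008 yaw -10.9
[0.5806 0.1116 0.0064] 0.61
[0.5643 0.0313 0.0387] 0.36
[0.5672 0.0324 0.0365] 0.91
```

View pics/m5.png

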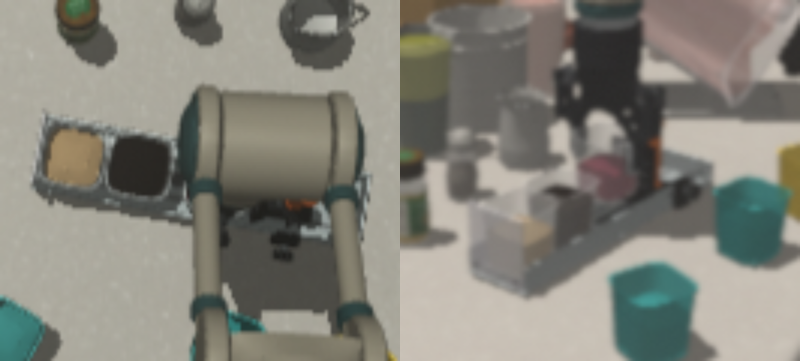

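In the right-hand panel the tub at (605,180) is entering the gap between the pearls and the paddle with no contact force. Lowering it.

Request:
carry_out:
  delta_pos:
    - [-0.005, 0.003, 0.02]
    - [-0.005, 0.003, 0.04]
    - [-0.005, 0.003, 0.06]
    - [-0.005, 0.003, 0.068]
    - [-0.005, 0.003, 0.072]
    - [-0.005, 0.003, 0.072]
  turn:
    - [0, 0, 0]
    - [0, 0, 0]
    - [0, 0, 0]
    - [0, 0, 0]
    - [0, 0, 0]
    - [0, 0, 0]
  claw: [1, 1, 1, 1, 1, 1]

```text
clock: 17.15
position: [0.5698, 0.0319, 0.0385]
ee_rot: [-0.0, 0.772, 0.636, -0.0]
contact_force: [-0.5, 0.1, -1.5]
width: 0.0687
gripper_force: 35.0
```

Request:
carry_out:
  delta_pos:
    - [0, 0, 0.003]
    - [0, 0, 0.003]
  turn:
    - [0, 0, 0]
    - [0, 0, 0]
  claw: [1, 1]

```text
clock: 17.35
position: [0.5701, 0.0319, 0.0378]
ee_rot: [0.0, 0.772, 0.636, 0.0]
contact_force: [-0.7, -0.3, -1.4]
width: 0.0688
gripper_force: 35.0
```

Request:
carry_out:
  delta_pos:
    - [0, 0, 0.003]
    - [0, 0, 0.003]
  turn:
    - [0, 0, 0]
    - [0, 0, 0]
  claw: [1, 1]

```text
clock: 17.55
position: [0.57, 0.0319, 0.0365]
ee_rot: [0.0, 0.772, 0.636, 0.0]
contact_force: [-0.2, -1.0, -2.0]
width: 0.0685
gripper_force: 35.1
```

Request:
carry_out:
  delta_pos:
    - [0, 0, 0.003]
    - [0, 0, 0.003]
  turn:
    - [0, 0, 0]
    - [0, 0, 0]
  claw: [1, 1]

```text
clock: 17.75
position: [0.5703, 0.0319, 0.0365]
ee_rot: [0.0, 0.772, 0.636, 0.0]
contact_force: [-1.3, 0.0, 6.2]
width: 0.0686
gripper_force: 35.7
```

Request:
carry_out:
  delta_pos:
    - [0, 0, 0.003]
    - [0, 0, 0.003]
  turn:
    - [0, 0, 0]
    - [0, 0, 0]
  claw: [1, 1]

```text
clock: 17.95
position: [0.5704, 0.0319, 0.0364]
ee_rot: [0.001, 0.772, 0.636, 0.001]
contact_force: [-4.4, 0.2, 12.7]
width: 0.0686
gripper_force: 36.3
```

Request:
carry_out:
  delta_pos:
    - [0, 0, -0.004]
    - [0, 0, -0.004]
    - [0, 0, -0.004]
    - [0, 0, -0.004]
    - [0, 0, -0.004]
  turn:
    - [0, 0, 0]
    - [0, 0, 0]
    - [0, 0, 0]
    - [0, 0, 0]
    - [0, 0, 0]
  claw: [1, -1, -1, -1, -1]

```text
clock: 18.45
position: [0.5699, 0.0319, 0.0354]
ee_rot: [-0.0, 0.772, 0.636, -0.0]
contact_force: [-0.1, 0.1, 0.4]
width: 0.0851
gripper_force: 0.0
```

Request:
carry_out:
  delta_pos:
    - [0, 0, -0.05]
    - [0, 0, -0.12]
    - [0, 0, -0.22]
    - [0, 0, -0.34]
    - [0, 0, -0.46]
    - [-0.1, 0, -0.5]
    - [-0.2, 0, -0.5]
    - [-0.2, 0, -0.5]
  turn:
    - [0, 0, 0]
    - [0, 0, 0]
    - [0, 0, 0]
    - [0, 0, 0]
    - [0, 0, 0]
    - [0, 0, 0]
    - [0, 0, 0]
    - [0, 0, 0]
  claw: [-1, -1, -1, -1, -1, 0, 0, 0]

```text
clock: 19.25
position: [0.5543, -0.0507, 0.2366]
ee_rot: [0.002, 0.773, 0.635, -0.001]
contact_force: [0.0, 0.1, -1.1]
width: 0.0442
gripper_force: 0.0
```

```bash
python3 - <<'E'
from h import *
d=save('wrist','w6.png')
for n in('handle','tub_berries'):
    for k in manip.place_of('wrist',n)[:2]: print(n,np.round(k['point'],4),round(k['score'],2),proj(d,np.array(k['point'])))
i=cv2.cvtColor(d['image'],cv2.COLOR_RGB2HSV)
m=((i[:,:,0]<16)&(i[:,:,1]>150)&(i[:,:,2]>90)); vs,us=np.nonzero(m)
P=np.array([world(d,u,v) for u,v in zip(us,vs)]);t=P[(P[:,2]>0.095)&(P[:,2]<.12)]; print('handle',t.mean(0))
go([.5524,-.0547,.064],-11.2)
E
```

```text
handle [ 0.5549 -0.0547  0.0801] 0.82 [260. 178.]
tub_berries [0.5682 0.0282 0.0053] 0.88 [257.  88.]
handle [ 0.5523407  -0.05562229  0.10594837]
19.4 pos [ 0.5545 -0.0464  0.2353] q [-6.000e-04  7.719e-01  6.357e-01  0.000e+00] F [-0.7 -0.6  0.8] w 0.0427 gf 0.0
shift [-0.022 -0.001  0.428] turnz 0.005 yaw -11.1
```

View pics/w6.png

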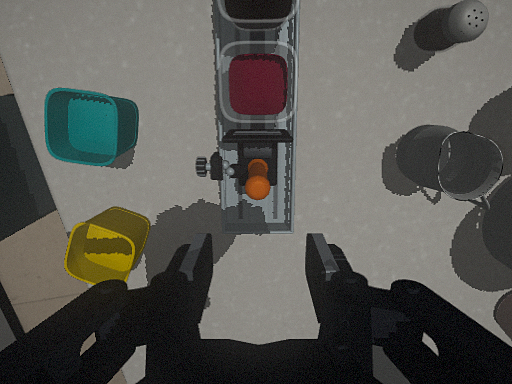

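The tub stands square in the lane at (257,85). The handle is unchanged at (258,180), so I take it again.

Request:
carry_out:
  delta_pos:
    - [-0.02, 0, 0]
    - [-0.02, 0, 0.08]
    - [-0.02, 0, 0.18]
    - [-0.02, 0, 0.28]
    - [-0.02, 0, 0.37]
    - [-0.02, 0, 0.425]
    - [-0.02, 0, 0.425]
    - [-0.02, 0, 0.425]
  turn:
    - [0, 0, 0]
    - [0, 0, 0]
    - [0, 0, 0]
    - [0, 0, 0]
    - [0, 0, 0]
    - [0, 0, 0]
    - [0, 0, 0]
    - [0, 0, 0]
  claw: [0, 0, 0, 0, 0, 0, 0, 0]

```text
clock: 20.2
position: [0.5535, -0.0541, 0.0657]
ee_rot: [-0.0, 0.771, 0.636, -0.0]
contact_force: [0.4, 0.7, 0.9]
width: 0.0426
gripper_force: 0.0
```

Request:
carry_out:
  delta_pos:
    - [0, 0, 0]
    - [0, 0, 0]
    - [0, 0, 0]
    - [0, 0, 0]
    - [0, 0, 0]
  turn:
    - [0, 0, 0]
    - [0, 0, 0]
    - [0, 0, 0]
    - [0, 0, 0]
    - [0, 0, 0]
  claw: [1, 1, 1, 1, 1]
  force: 60

```text
clock: 20.7
position: [0.5525, -0.0543, 0.0675]
ee_rot: [-0.0, 0.772, 0.636, -0.0]
contact_force: [-3.5, 0.7, 6.5]
width: 0.0177
gripper_force: 58.5
```

Request:
carry_out:
  delta_pos:
    - [0.006, 0, 0]
    - [0.012, 0, 0]
    - [0.018, 0, 0]
    - [0.024, 0, 0]
    - [0.03, 0, 0]
    - [0.036, 0, 0]
    - [0.042, 0, 0]
    - [0.045, 0, 0]
    - [0.045, 0, 0]
  turn:
    - [0, 0, 0]
    - [0, 0, 0]
    - [0, 0, 0]
    - [0, 0, 0]
    - [0, 0, 0]
    - [0, 0, 0]
    - [0, 0, 0]
    - [0, 0, 0]
    - [0, 0, 0]
  claw: [1, 1, 1, 1, 1, 1, 1, 1, 1]

```text
clock: 21.6
position: [0.5562, -0.0353, 0.0675]
ee_rot: [-0.001, 0.772, 0.636, 0.001]
contact_force: [-2.3, 3.8, 5.7]
width: 0.0175
gripper_force: 58.5
```

Request:
carry_out:
  delta_pos:
    - [0.005, 0, 0]
    - [0.005, 0, 0]
  turn:
    - [0, 0, 0]
    - [0, 0, 0]
  claw: [1, 1]

```text
clock: 21.8
position: [0.5566, -0.0334, 0.0674]
ee_rot: [-0.001, 0.772, 0.636, 0.001]
contact_force: [-3.2, 4.4, 6.6]
width: 0.0178
gripper_force: 58.5
```

Request:
carry_out:
  delta_pos:
    - [0.005, 0, 0]
    - [0.005, 0, 0]
  turn:
    - [0, 0, 0]
    - [0, 0, 0]
  claw: [1, 1]

```text
clock: 22.0
position: [0.557, -0.0314, 0.0675]
ee_rot: [-0.001, 0.772, 0.636, 0.001]
contact_force: [-2.4, 5.1, 6.5]
width: 0.0172
gripper_force: 58.5
```

It is off the catch and the spring pulls at the hand again. Easing on.

Request:
carry_out:
  delta_pos:
    - [0.003, 0, 0]
    - [0.003, 0, 0]
  turn:
    - [0, 0, 0]
    - [0, 0, 0]
  claw: [1, 1]

```text
clock: 22.2
position: [0.5572, -0.0304, 0.0674]
ee_rot: [-0.001, 0.772, 0.636, 0.001]
contact_force: [-3.5, 3.8, 6.0]
width: 0.0177
gripper_force: 58.5
```

Request:
carry_out:
  delta_pos:
    - [0.003, 0, 0]
    - [0.003, 0, 0]
  turn:
    - [0, 0, 0]
    - [0, 0, 0]
  claw: [1, 1]

```text
clock: 22.4
position: [0.5573, -0.0295, 0.0675]
ee_rot: [-0.0, 0.772, 0.636, 0.0]
contact_force: [-2.9, 2.6, 5.8]
width: 0.0177
gripper_force: 58.6
```

Request:
carry_out:
  delta_pos:
    - [0.003, 0, 0]
    - [0.003, 0, 0]
  turn:
    - [0, 0, 0]
    - [0, 0, 0]
  claw: [1, 1]

```text
clock: 22.6
position: [0.5574, -0.0295, 0.0675]
ee_rot: [0.0, 0.772, 0.636, -0.0]
contact_force: [-4.5, 0.3, 5.6]
width: 0.0173
gripper_force: 58.6
```

Request:
carry_out:
  delta_pos:
    - [0.001, 0, 0]
    - [0.001, 0, 0]
    - [0.001, 0, 0]
    - [0.001, 0, 0]
    - [0.001, 0, 0]
  turn:
    - [0, 0, 0]
    - [0, 0, 0]
    - [0, 0, 0]
    - [0, 0, 0]
    - [0, 0, 0]
  claw: [1, 0, 0, 0, 0]

```text
clock: 23.1
position: [0.5586, -0.029, 0.0658]
ee_rot: [0.0, 0.772, 0.636, 0.0]
contact_force: [0.3, -0.0, -0.1]
width: 0.0428
gripper_force: 0.0
```

Request:
carry_out:
  delta_pos:
    - [0, 0, -0.06]
    - [0, 0, -0.16]
    - [0, 0, -0.28]
    - [0, 0, -0.4]
    - [-0.06, 0, -0.45]
    - [-0.12, 0, -0.45]
    - [-0.12, 0, -0.45]
    - [-0.12, 0, -0.45]
  turn:
    - [0, 0, 0]
    - [0, 0, 0]
    - [0, 0, 0]
    - [0, 0, 0]
    - [0, 0, 0]
    - [0, 0, 0]
    - [0, 0, 0]
    - [0, 0, 0]
  claw: [0, 0, 0, 0, 0, 0, 0, 0]

```text
clock: 23.9
position: [0.5488, -0.0761, 0.2454]
ee_rot: [-0.0, 0.772, 0.636, 0.0]
contact_force: [-0.1, 0.9, -0.1]
width: 0.0426
gripper_force: 0.0
```

```bash
python3 - <<'E'
from h import *
d=save('wrist','w7.png')
L=np.array([-.1942,-.981]);M=np.array([.981,-.1942])
for n in('handle','tub_berries','tub_pearls','tub_oats'):
    for k in manip.place_of('wrist',n)[:1]: p=np.array(k['point']);q=p[:2]-[.606,.2135];print(n,np.round(p,4),'x,y from lip',q@L,q@M)
i=cv2.cvtColor(d['image'],cv2.COLOR_RGB2HSV)
m=((i[:,:,0]<16)&(i[:,:,1]>150)&(i[:,:,2]>90)); vs,us=np.nonzero(m)
P=np.array([world(d,u,v) for u,v in zip(us,vs)]);t=P[(P[:,2]>0.095)&(P[:,2]<.12)]; print('handle',t.mean(0),(t.mean(0)[:2]-[.606,.2135])@L-.183)
st()
E
```

```text
handle [ 0.5593 -0.0309  0.076 ] x,y from lip 0.24882553999999998 0.0016497800000000408
tub_berries [0.5714 0.0412 0.0027] x,y from lip 0.17574562 -0.000481939999999958
tub_oats [0.4019 0.0245 0.0007] x,y from lip 0.22504522 -0.1635183
handle [ 0.55703593 -0.0314916   0.10590227] 0.0668455847091356
24.15 pos [ 0.5489 -0.0753  0.2451] q [-5.000e-04  7.714e-01  6.364e-01 -2.000e-04] F [ 0.1 -0.4  0. ] w 0.0426 gf 0.0
```

View pics/w7.png

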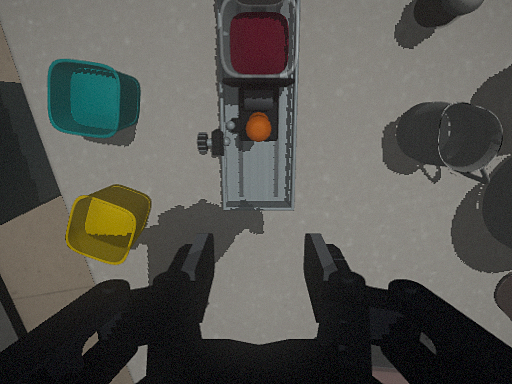

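The paddle at (258,80) bears on the berries tub at (259,43). The joint is at about 0.067, all is at rest and the arm is clear, so I hand it in.

```bash
python3 -c "
from rig import manip
print(manip.sign_off())"
```

```text
the job is handed in; nothing more can be done
None
```

I handed the job in at about 24 s: the pusher was drawn to its catch, the berries tub set behind the two old ones, and the pusher eased forward to hold the row at about 0.067 m. The sign-off returned no verdict.

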